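# Lock the empty pump dispenser's head down

## Robot

A 7-joint arm with a two-finger parallel gripper is mounted at the origin on the work surface. World frame = base frame: x ahead of the robot, y to its left, z up, the work surface at z = 0. Lengths are in mm, angles in rad, forces in N, time in s.
With the tool pointing down it reaches from about 400 to 875 mm from the base axis. Payload 4.4 kg.
Tool frame: the origin (TCP) lies on the centre line of the jaws, within the pads' length; the fingertips stand 25 mm ahead of it and the grasp point (between the pads) lies 6 mm ahead of it; x points along the fingers, y is the direction in which the jaws open and shut, and the axes are right-handed (so a half turn about x gives the same grasp; the last joint's range is limited). The gripper opens to 85 mm and grips with 20 to 120 N. Pads are 22 mm wide; open, the fingers measure 114 mm over their backs; the gripper's body (76 mm by 85 mm) begins 54 mm behind the grasp point. The pads swing forward as they close: fully open they stand 13 mm farther back than shut.
Start: joints at [-1.294, 0.628, 0.038, 1.517, -0.027, 0.996, -0.02], TCP at [218.459, 612.203, 256.313] pointing down, gripper open.
Joint ranges: [-3.06, 3.06], [-0.37, 2.12], [-1.25, 1.32], [0.18, 2.47], [-1.1, 4.24], [0.23, 1.98], [-2.94, 2.94]. Speed limits (rad/s): [2.57, 2.57, 3.14, 3.14, 3.14, 3.14, 3.14].

## Interface

Orientations are given as [roll, pitch, yaw] about the fixed x, y, z axes, in that order (R = Rz(yaw) Ry(pitch) Rx(roll)).
In Python, from cell import * gives the robot as it stands. The module is installed in compiled form; this text tells all that it offers.
- The arm moves only by the tool jog_arm, never from a script. Its argument "series" is a list of rows, each a list of 3 entries, a list of its own where there are three numbers: the turn, a rotation vector about the tool's x, y, z in degrees, then the shift along the tool's x, y, z in mm, then the gripper's target within -1 to 1 (shut at 1, half-way at 0, fully open at -1). In form: [[[rx, ry, rz], [dx, dy, dz], hand], ...]. A call has 1 to 8 rows; each row shifts and turns the commanded pose from where the row before left it, along the tool's axes as they then stand; what a row does not reach is not made up. A row lasts 1/8 s, in which the tool goes at most 62.5 mm and 10.7 degrees, less where a joint would pass 70% of its speed; a pose out of reach is approached as far as the arm can. A call is refused whole if a number of a shift passes 62.5 or a number of a turn 10.7, either way. A call with a gripper value outside its range is refused whole. The fingers move at their own pace and stop on an object; the grip force is fixed at half the most. Time passes only in rows, so rows that do not move let the fingers close. It gives the time, the measured TCP pose, the force and the opening at its end, in the units of the state.
- read_state(): the state, without advancing time (a new reading comes with each control period).
- get_image(name): name is "side" or "top"; returns a dict with "img" (480x640x3 uint8, red, green, blue), "range_z" (480x640 float32, mm along the optical axis (not along the pixel's ray), 0 where there is no reading), "fovy" (degrees; the focal length in pixels is half the picture's height over the tangent of half this angle, whatever the lens; pixels are square), "cx", "cy" (the principal point, pixels), "cam_to_world" (4x4, takes a point from camera to world coordinates). Camera axes: x right, y up, looking along -z (the intrinsics and any distortion apply to the point x, -y, -z); pixel columns grow to the right and rows downward; lengths in mm; the calibration is good to about 2 mm. A picture is of the moment at which its call begins.
- finish_job(): hands the job in, once; it reports no verdict.
The state is a dict: "clock": time; "qpos": joint angles; "qd": joint speeds; "tau": joint torques, N m; "eef_pos": TCP position; "tool_rot": TCP orientation; "force": force on the tool from outside, world axes, zero at the start; "torque": the same for the moment, N m; "width": finger opening in mm.
Only numpy, scipy, OpenCV 4.12 (cv2) and the standard library are available. Lean on these libraries where they do the work, as an engineer would, in place of code of your own. Each camera call takes 0.05 s, during which the arm holds its last target. There are 200 camera calls.

## Task

The white pump dispenser in the steel holder is empty and goes back for refilling, so close its pump: press the pump head down against its spring and, keeping it pressed, turn it clockwise (seen from above) until its lugs catch inside the closure and it locks, then let go; it must stay down by itself. Feel for the catch and do not force the head down where it will not go, for the plastic lugs break. Leave the pill crusher, denture brush, ring dish and glasses case where they are.

Things in the scene. Friction and masses are not known exactly. Their poses are not given: they have to be found in the camera images.
- pump_head: Centre of the white pump head, half-way up, on the pump's upright axis. x points along its spout, z up. The head is 44 mm long (x), 28 mm wide and 20 mm high, with rounded ends and two flat sides 28 mm apart, facing +y and -y, to grip; a flat thumb button on top. A spring holds it up: 5 N starts it down, 10 N holds it fully down. It turns freely either way, several turns.
- spout_tip (a point): End of the spout, 56 mm from the pump axis, 4 mm above the level of the head's underside. The spout is 10 mm thick and turns with the head.
- closure_rim (a point): Centre of the top rim of the ribbed white closure, 38 mm across, into which the head sinks. Rim to head underside: 20 mm up, 1.5 mm fully down. Three lugs under the head meet three plastic lips inside the closure, with windows between, 120 degrees apart; over 35 N on the lips (beyond the spring) breaks them. It is screwed on at a chance angle: the windows cannot be seen, only felt.
- pump_press (a joint): Travel of the head, m: 0 up, 0.0185 fully down. Pressed at most turning angles the lugs land on the lips: a hard stop at 0.011. In a window (each some 33 degrees wide) it goes down to 0.0185. From there, kept pressed past 0.017, it turns clockwise 27 to 60 degrees to a hard stop; in the last 15 degrees the lips hold it: let go, it rises to about 0.016 and stays. Let go elsewhere it springs up.
- pump_turn (a joint): Turning angle of the head, rad, growing clockwise seen from above; 0 when the spout points along the dispenser's x axis. Starts anywhere in a turn and stays where it is left (friction about 0.01 N m). From a window the head cannot turn anticlockwise while it is down: a wall stops it.
- dispenser: Centre of the underside of the dispenser's steel holder, on the glass, under the pump axis. White round bottle, 66 mm across, 110 mm high, in a stainless holder 84 mm across, fixed firmly to the shelf. With the head up, the head's top is 176 mm above this point, its centre 166 mm.
- shelf_mid (a point): Frosted glass corner shelf, a quarter disc of 450 mm radius, 10 mm thick, fixed, its top 100 mm above the vanity top the robot stands on; this point lies on its top, half-way from front edge to corner; the corner is 240 mm further along +x. Low tiled walls along its two straight sides rise 28 mm above the glass.
- pill_crusher_mid (a point): Centre of the stainless pill crusher, a knurled upright cylinder 39 mm across and 64 mm high. Bystander.
- ring_dish_mid (a point): Centre of the white ceramic ring dish, 91 mm across and 18 mm high, with a 51 mm high cone in the middle. Bystander.
- glasses_case_mid (a point): Centre of the closed tortoiseshell reading glasses case, 62 x 158 x 38 mm, long side along its y. Bystander.
- denture_brush_mid (a point): The yellow plastic denture brush, lying, 170 mm long along its x, 20 mm high at the bristles. Bystander.

How it is judged:
By the outcome, as a careful person would: the job done as asked, in the order asked, and still so for the second after the job is handed in, with the robot touching nothing.
It also fails if it takes over 51 s, if anything falls off the work surface, if the arm or the gripper's body presses on something with over 40 N, if the wrist force passes 120 N, or if a joint passes its speed limit or range.

## Working session

There is one attempt and no reset: what is moved stays moved. The work goes in short steps, Python scripts to look and compute and a tool call to move; the robot and the scene stay as the last step left them, time stands still between calls to the robot, and variables do not carry over. Pictures are saved under pics/ and viewed, about 8 in all and at most 12, crops included, and the job is handed in when it is done.

Besides the shell and the picture viewer there is one more tool, called after "Call:" by a JSON object that holds its "name" and its "arguments". jog_arm: Moves the arm, as the interface text tells. Its arguments: {"type":"object","properties":{"series":{"type":"array"}},"required":["series"]}

```bash
mkdir -p pics
cat > h.py <<'E'
from cell import *
import numpy as np, cv2
def grab(n,tag):
    d=get_image(n); cv2.imwrite(f'pics/{tag}.png',cv2.cvtColor(d['img'],cv2.COLOR_RGB2BGR)); np.savez(f'pics/{tag}.npz',**{k:d[k] for k in d}); return d
def cloud(d):
    f=240/np.tan(np.radians(d['fovy'])/2); v,u=np.mgrid[0:480,0:640]; z=d['range_z']
    P=np.stack([(u-d['cx'])/f*z,-(v-d['cy'])/f*z,-z],-1)
    M=np.array(d['cam_to_world']); return P@M[:3,:3].T+M[:3,3]
E
python3 - <<'E'
from h import *
print(read_state())
a=[]
for n in('top','side'):
    d=grab(n,n+'0'); a.append(d['img']); print({k:d[k] for k in d if k not in('img','range_z')},(d['range_z']>0).mean())
E
```

```text
{'clock': 0.0, 'qpos': array([-1.29381615,  0.62935559,  0.03845508,  1.51837886, -0.02698805,
        0.9962963 , -0.01997375]), 'qd': array([ 6.80485833e-04,  2.50244374e-04, -9.43481739e-04, -1.36787676e-03,
        5.94954456e-05,  1.14703080e-03,  1.25937743e-05]), 'tau': array([-7.54182065e-05, -5.63405299e+01,  1.22660749e+00, -1.93441916e+01,
        1.12560054e-02,  1.02124279e-02,  2.61059296e-05]), 'eef_pos': array([218.25592832, 611.64217628, 255.37968497]), 'tool_rot': array([-1.54798808,  1.56887664, -1.89074637]), 'force': array([-1.0084032 , -0.65941918, -0.23857351]), 'torque': array([-0.03897287, -0.00589939,  0.07458353]), 'width': 85.53304718101123}
{'fovy': 47.530337491992846, 'cx': 328.65519076584087, 'cy': 246.9660946911202, 'cam_to_world': array([[ 1.31560463e-04,  9.89377180e-01, -1.45371172e-01,
         4.96557001e+02],
       [-9.99999788e-01,  3.74224420e-05, -6.50304482e-04,
        -1.21416596e+01],
       [-6.37956270e-04,  1.45371226e-01,  9.89376975e-01,
         1.04456607e+03],
       [ 0.00000000e+00,  0.00000000e+00,  0.00000000e+00,
         1.00000000e+00]])} 0.9960416666666667
{'fovy': 54.72315139747577, 'cx': 324.5034143066448, 'cy': 240.855536235963, 'cam_to_world': array([[-9.17858283e-01,  2.69550730e-01, -2.91339281e-01,
         4.21389008e+02],
       [-3.96908160e-01, -6.22800945e-01,  6.74227629e-01,
         4.47986742e+02],
       [ 2.92170018e-04,  7.34480351e-01,  6.78629891e-01,
         6.64024223e+02],
       [ 0.00000000e+00,  0.00000000e+00,  0.00000000e+00,
         1.00000000e+00]])} 0.9958658854166667
```

View pics/top0.png

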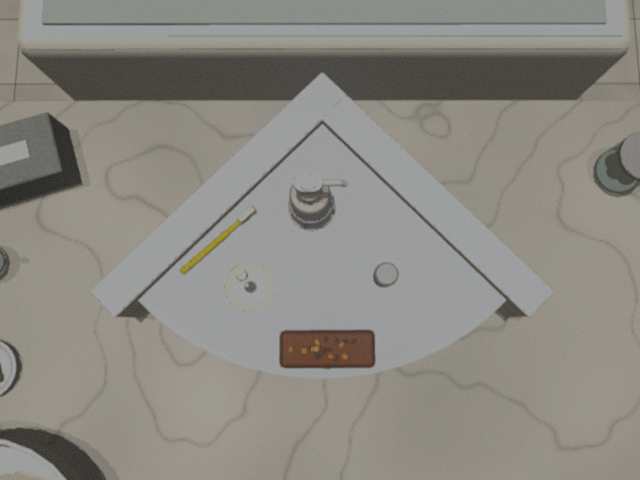

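View pics/side0.png

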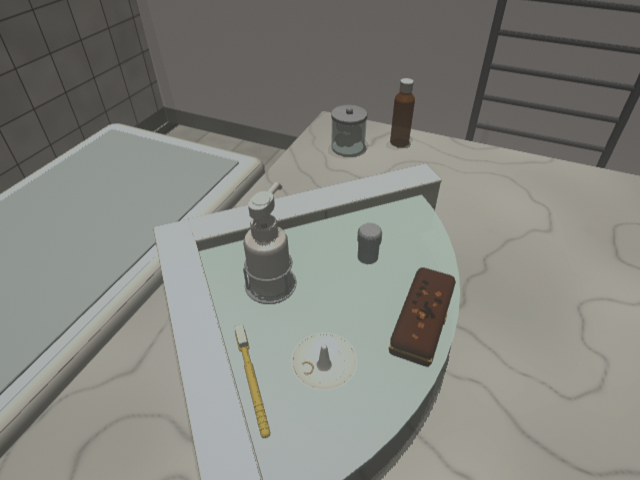

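Run:
```python
from h import *
for n in('top','side'):
    d=dict(np.load(f'pics/{n}0.npz')); P=cloud(d)
    z=P[...,2]; ok=d['range_z']>0
    # head layer
    m=ok&(z>255)&(z<285)&(d['img'].min(-1)>120)
    k,l,s,c=cv2.connectedComponentsWithStats(m.astype(np.uint8))
    for i in range(1,k):
        if s[i,4]>40:
            q=P[l==i]; print(n,s[i],c[i].round(),'mean',q.mean(0).round(1),'min',q.min(0).round(),'max',q.max(0).round(),'z95',np.percentile(q[:,2],[5,50,95]).round(1))
```

```text
top [293 172  55  20 628] [313. 181.] mean [705.8  11.1 274.9] min [691. -39. 263.] max [721.  40. 280.] z95 [271.1 275.2 277.8]
side [248 182  34  28 408] [262. 198.] mean [702.1  14.5 274.5] min [688. -36. 264.] max [716.  40. 278.] z95 [271.8 274.8 276.4]
```

Top view: head at about (310,183), spout pointing right to (346,183). In the side view the head is at (262,203) and the spout tip at (278,188). I'll fit the axis and spout direction, then work out the moves.

```bash
cat >> h.py <<'E'
from scipy.spatial.transform import Rotation as R
def tool():
    s=read_state(); return s,R.from_euler('xyz',s['tool_rot']).as_matrix()
E
python3 - <<'E'
from h import *
for n in('top','side'):
    d=dict(np.load(f'pics/{n}0.npz')); P=cloud(d); z=P[...,2]
    near=np.hypot(P[...,0]-704,P[...,1]-17)<70
    h=P[near&(z>272.5)][:,:2]; sp=P[near&(z>257)&(z<285)&(P[...,1]<-12)]
    (c,wh,a)=cv2.minAreaRect(h.astype(np.float32)); print(n,'head',np.round(c,1),np.round(wh,1),a,h.mean(0))
    print('spout',sp.mean(0).round(1),sp.min(0).round(1),sp.max(0).round(1),len(sp))
    b=P[near&(z>225)&(z<250)]; print('neck/closure',b.min(0).round(1),b.max(0).round(1))
    print('tip px', sp[np.argsort(sp[:,1])[:6]].round(1).tolist())
    g=P[(np.hypot(P[...,0]-704,P[...,1]-17)<110)&(np.hypot(P[...,0]-704,P[...,1]-17)>60)&(z<130)]; print('glass',np.median(g[:,2]))
s,T=tool(); print(T.round(3))
E
```

```text
top head [705.8   4.7] [71.4 28.9] 88.73583984375 [705.81997633  14.60570929]
spout [705.7 -24.5 271. ] [701.5 -38.7 260.1] [711.  -12.1 275.7] 122
neck/closure [6.866e+02 1.000e-01 2.250e+02] [704.1  37.2 242.4]
tip px [[706.8, -38.7, 262.9], [707.9, -37.2, 264.3], [709.3, -37.1, 264.9], [705.9, -37.1, 266.0], [702.9, -37.1, 266.0], [704.2, -37.1, 267.0]]
glass 100.87399021125492
side head [702.    6.9] [69.2 28.6] 89.83793640136719 [701.55028306  18.1478127 ]
spout [700.8 -22.7 269.7] [697.9 -36.2 257.5] [706.3 -12.1 274.3] 75
neck/closure [682.5   1.5 225.1] [720.9  38.5 248. ]
tip px [[700.0, -36.2, 264.5], [701.2, -35.7, 266.3], [699.1, -34.4, 264.1], [699.1, -34.2, 262.5], [698.7, -33.3, 261.4], [701.9, -32.4, 257.5]]
glass 100.1389085632278
[[-0.001  0.336  0.942]
 [-0.002  0.942 -0.336]
 [-1.    -0.002  0.   ]]
```

Call:
{"name": "jog_arm", "arguments": {"series": [[[10,0,0],[-40,0,0],-1],[[10,0,0],[-32,0,0],-1],[[10,0,0],[0,0,0],-1],[[10,0,0],[0,0,0],-1],[[10,0,0],[0,0,0],-1],[[10,0,0],[0,0,0],-1],[[10,0,0],[0,0,0],-1]]}}

```text
clock: 0.98
eef_pos: [218.2, 611.9, 327.8]
tool_rot: [-0.448, 1.57, -2.018]
force: [-0.7, 0.2, 0.4]
width: 85.6
```

Call:
{"name": "jog_arm", "arguments": {"series": [[[0,0,0],[0,38,46],-1],[[0,0,0],[0,38,46],-1],[[0,0,0],[0,38,46],-1],[[0,0,0],[0,38,46],-1],[[0,0,0],[0,38,46],-1],[[0,0,0],[0,38,46],-1],[[0,0,0],[0,38,46],-1],[[0,0,0],[0,38,46],-1]]}}

```text
clock: 1.98
eef_pos: [525.5, 244.6, 328.0]
tool_rot: [-1.669, 1.57, 3.05]
force: [1.3, 0.5, -0.8]
width: 85.3
```

Call:
{"name": "jog_arm", "arguments": {"series": [[[0,0,0],[0,38,46],-1],[[0,0,0],[0,38,46],-1],[[0,0,0],[0,38,46],-1],[[0,0,0],[0,38,46],-1],[[0,0,0],[0,15,20],-1],[[0,0,0],[0,0,0],-1]]}}

```text
clock: 2.72
eef_pos: [693.4, 40.1, 327.2]
tool_rot: [-0.653, 1.569, -2.222]
force: [-0.0, 0.3, 0.4]
width: 85.2
```

Run:
```python
from h import *
s,T=tool(); print(s['clock'],s['eef_pos'].round(1),T.round(3).tolist(),s['qpos'].round(2),s['force'].round(1),s['torque'].round(2))
t=grab('top','t1')['img'];a=grab('side','s1')['img']
c=np.hstack([cv2.resize(t[120:270,220:420],(400,300)),cv2.resize(a[130:280,170:370],(400,300))]); cv2.imwrite('pics/c1.png',c[...,::-1])
```

```text
2.725 [693.4  40.1 327.2] [[-0.001, 1.0, 0.002], [-0.002, 0.002, -1.0], [-1.0, -0.001, 0.002]] [-0.31  0.67  0.41  1.29 -0.27  1.24  0.11] [-0.   0.3  0.4] [ 0.03 -0.02 -0.04]
```

View pics/c1.png

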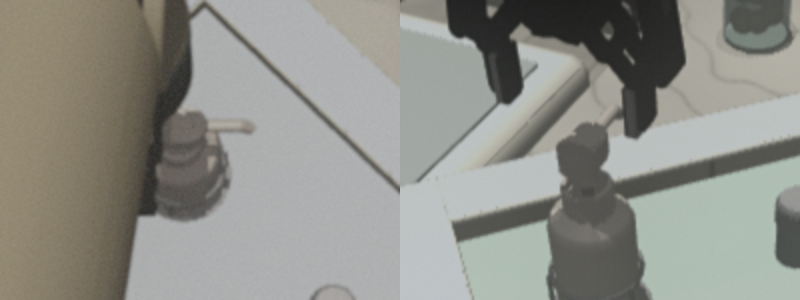

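Run:
```python
from h import *
d=dict(np.load('pics/s1.npz')); P=cloud(d); m=(d['range_z']>0)&(d['img'].max(-1)<70)&(P[...,2]>285)&(P[...,2]<345)&(abs(P[...,1]-40)<40)
for lo,hi in((620,680),(700,770)):
    q=P[m&(P[...,0]>lo)&(P[...,0]<hi)]; print(len(q),q.min(0),q.max(0),np.percentile(q[:,2],[1,3,10]))
```

```text
202 [633.89629494  36.85879361 317.98790759] [647.77348724  54.65206446 344.82615693] [319.34522483 320.80559348 324.29007425]
258 [732.22631034  32.50389866 316.09863106] [747.16468277  55.72266314 344.67105016] [316.50443304 317.92883677 320.42727089]
```

Call:
{"name": "jog_arm", "arguments": {"series": [[[0,0,0],[0,10.6,21.6],-1],[[0,0,0],[20,0,0],-1],[[0,0,0],[10,0,0],-1],[[0,0,0],[10,0,0],-1],[[0,0,0],[0,0,0],-1]]}}

```text
clock: 3.45
eef_pos: [703.2, 22.7, 287.6]
tool_rot: [-1.841, 1.569, 2.879]
force: [0.7, 0.0, 0.2]
width: 85.6
```

Call:
{"name": "jog_arm", "arguments": {"series": [[[0,0,0],[3,0.8,3.5],-1],[[0,0,0],[0,0,0],-1],[[0,0,0],[0,0,0],0.3],[[0,0,0],[0,0,0],0.6],[[0,0,0],[0,0,0],1],[[0,0,0],[0,0,0],1]]}}

```text
clock: 4.2
eef_pos: [704.5, 18.2, 285.7]
tool_rot: [-3.097, 1.571, 1.622]
force: [-0.7, -0.2, 2.7]
width: 26.6
```

Run:
```python
from h import *
s,T=tool(); print(s['clock'],s['eef_pos'].round(1),s['qpos'].round(2),s['force'].round(1),s['torque'].round(2),s['width'])
a=grab('side','s2')['img']
cv2.imwrite('pics/c2.png',cv2.resize(a[100:300,150:390],(720,600))[...,::-1])
```

```text
4.2 [704.5  18.2 285.7] [-0.27  0.72  0.4   1.31 -0.28  1.17  0.16] [-0.7 -0.2  2.7] [0.06 0.23 0.05] 26.5867311069706
```

View pics/c2.png

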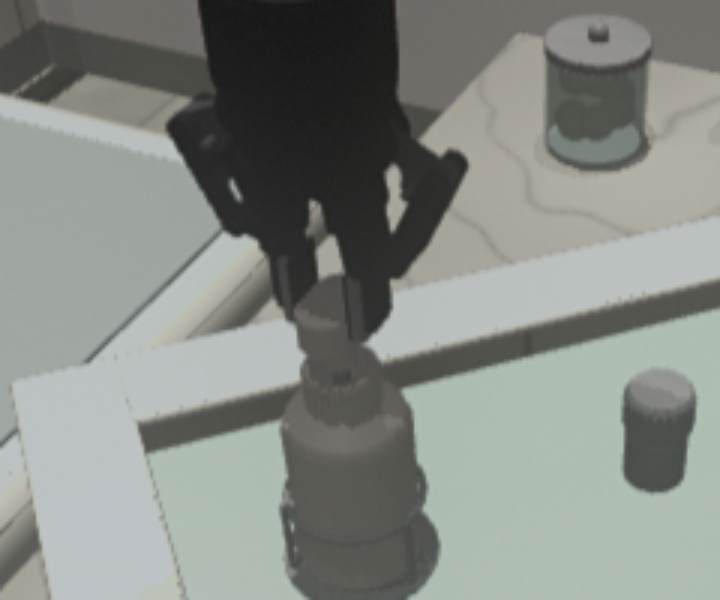

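Call:
{"name": "jog_arm", "arguments": {"series": [[[0,0,0],[3,0,0],1],[[0,0,0],[3,0,0],1],[[0,0,0],[2,0,0],1],[[0,0,0],[0,0,0],1]]}}

```text
clock: 4.75
eef_pos: [704.5, 18.2, 278.2]
tool_rot: [2.232, 1.57, 0.668]
force: [-2.4, -0.5, 6.9]
width: 26.7
```

Call:
{"name": "jog_arm", "arguments": {"series": [[[0,0,0],[1.5,0,0],1],[[0,0,0],[1,0,0],1],[[0,0,0],[0,0,0],1]]}}

```text
clock: 5.12
eef_pos: [704.5, 18.1, 276.0]
tool_rot: [2.165, 1.57, 0.6]
force: [-3.2, -0.3, 7.4]
width: 26.4
```

Call:
{"name": "jog_arm", "arguments": {"series": [[[0,0,0],[1,0,0],1],[[0,0,0],[0,0,0],1]]}}

```text
clock: 5.38
eef_pos: [704.5, 18.2, 275.0]
tool_rot: [2.177, 1.57, 0.612]
force: [-3.1, 0.2, 8.0]
width: 26.9
```

Call:
{"name": "jog_arm", "arguments": {"series": [[[0,0,0],[0.7,0,0],1],[[0,0,0],[0,0,0],1]]}}

```text
clock: 5.62
eef_pos: [704.5, 18.2, 274.5]
tool_rot: [2.147, 1.57, 0.582]
force: [-2.6, 0.9, 8.7]
width: 26.5
```

Call:
{"name": "jog_arm", "arguments": {"series": [[[0,0,0],[0.7,0,0],1],[[0,0,0],[0,0,0],1]]}}

```text
clock: 5.88
eef_pos: [704.5, 18.2, 274.4]
tool_rot: [2.118, 1.57, 0.553]
force: [-3.9, 0.8, 10.2]
width: 26.4
```

Call:
{"name": "jog_arm", "arguments": {"series": [[[0,0,0],[0.5,0,0],1],[[0,0,0],[0,0,0],1]]}}

```text
clock: 6.12
eef_pos: [704.5, 18.2, 274.3]
tool_rot: [2.057, 1.569, 0.493]
force: [-4.7, 0.4, 12.3]
width: 26.6
```

Call:
{"name": "jog_arm", "arguments": {"series": [[[7,0,0],[1,0,0],1],[[7,0,0],[0,0,0],1],[[0,0,0],[0,0,0],1]]}}

```text
clock: 6.5
eef_pos: [704.5, 18.1, 274.1]
tool_rot: [2.136, 1.569, 0.327]
force: [-6.9, 0.1, 16.0]
width: 26.6
```

```bash
cat > st.py <<'E'
from h import *
s,T=tool(); print(s['clock'],s['eef_pos'].round(2),'q7',s['qpos'][6].round(3),'yaw tool y',np.degrees(np.arctan2(T[1,1],T[0,1])).round(1),s['force'].round(1),s['torque'].round(2),s['width'].round(1))
E
python3 st.py
```

```text
Traceback (most recent call last):
  File "st.py", line 2, in <module>
    s,T=tool(); print(s['clock'],s['eef_pos'].round(2),'q7',s['qpos'][6].round(3),'yaw tool y',np.degrees(np.arctan2(T[1,1],T[0,1])).round(1),s['force'].round(1),s['torque'].round(2),s['width'].round(1))
                                                                                                                                                                                       ^^^^^^^^^^^^^^^^
AttributeError: 'float' object has no attribute 'round'
```

Call:
{"name": "jog_arm", "arguments": {"series": [[[7,0,0],[0,0,0],1],[[7,0,0],[0,0,0],1],[[0,0,0],[0,0,0],1]]}}

```text
clock: 6.88
eef_pos: [704.5, 18.1, 274.0]
tool_rot: [2.397, 1.569, 0.343]
force: [-6.2, 0.5, 15.5]
width: 26.9
```

```bash
sed -i "s/,s\['width'\].round(1)/,s['width']/" st.py; python3 st.py
```

```text
6.875 [704.52  18.15 274.02] q7 -0.254 yaw tool y -27.7 [-6.2  0.5 15.5] [ 0.17  1.38 -0.1 ] 26.85047247042309
```

Call:
{"name": "jog_arm", "arguments": {"series": [[[7,0,0],[0,0,0],1],[[7,0,0],[0,0,0],1],[[0,0,0],[0,0,0],1]]}}

```text
clock: 7.25
eef_pos: [704.5, 18.2, 272.4]
tool_rot: [2.523, 1.57, 0.225]
force: [-3.5, 0.3, 8.7]
width: 26.1
```

```bash
python3 st.py
```

```text
7.25 [704.51  18.2  272.39] q7 -0.462 yaw tool y -41.7 [-3.5  0.3  8.7] [ 0.11  0.82 -0.01] 26.118654147053796
```

Call:
{"name": "jog_arm", "arguments": {"series": [[[0,0,0],[2,0,0],1],[[0,0,0],[2,0,0],1],[[0,0,0],[0,0,0],1]]}}

```text
clock: 7.62
eef_pos: [704.5, 18.2, 268.4]
tool_rot: [3.016, 1.57, 0.718]
force: [-4.1, 0.3, 8.8]
width: 26.1
```

Call:
{"name": "jog_arm", "arguments": {"series": [[[0,0,0],[1.2,0,0],1],[[0,0,0],[0,0,0],1]]}}

```text
clock: 7.88
eef_pos: [704.5, 18.2, 267.4]
tool_rot: [2.942, 1.57, 0.644]
force: [-4.7, -0.2, 8.7]
width: 26.8
```

Call:
{"name": "jog_arm", "arguments": {"series": [[[0,0,0],[1,0,0],1],[[0,0,0],[0,0,0],1]]}}

```text
clock: 8.12
eef_pos: [704.5, 18.2, 267.1]
tool_rot: [2.943, 1.569, 0.646]
force: [-4.7, 1.6, 12.6]
width: 26.5
```

Call:
{"name": "jog_arm", "arguments": {"series": [[[0,0,0],[0.7,0,0],1],[[0,0,0],[0,0,0],1]]}}

```text
clock: 8.38
eef_pos: [704.5, 18.1, 267.1]
tool_rot: [2.873, 1.569, 0.576]
force: [-5.6, 1.3, 15.6]
width: 26.6
```

Call:
{"name": "jog_arm", "arguments": {"series": [[[7,0,0],[0.3,0,0],1],[[7,0,0],[0,0,0],1],[[0,0,0],[0,0,0],1]]}}

```text
clock: 8.75
eef_pos: [704.5, 18.2, 267.0]
tool_rot: [2.977, 1.569, 0.434]
force: [-6.0, 1.4, 17.1]
width: 26.2
```

```bash
python3 st.py
```

```text
8.75 [704.53  18.18 267.05] q7 -0.666 yaw tool y -55.7 [-6.   1.4 17.1] [0.29 1.5  0.01] 26.223089723171988
```

Call:
{"name": "jog_arm", "arguments": {"series": [[[7,0,0],[0,0,0],1],[[6,0,0],[0,0,0],1],[[0,0,0],[0,0,0],1]]}}

```text
clock: 9.12
eef_pos: [704.5, 18.2, 267.0]
tool_rot: [-3.072, 1.569, 0.442]
force: [-5.5, 2.2, 16.6]
width: 26.8
```

```bash
python3 st.py
```

```text
9.125 [704.52  18.17 267.04] q7 -0.859 yaw tool y -68.7 [-5.5  2.2 16.6] [ 0.27  1.45 -0.02] 26.75809410724387
```

Turned 27° in the down state with no stop yet. I'll go on in smaller steps, watching the torque.

Call:
{"name": "jog_arm", "arguments": {"series": [[[6,0,0],[0,0,0],1],[[4,0,0],[0,0,0],1],[[0,0,0],[0,0,0],1]]}}

```text
clock: 9.5
eef_pos: [704.5, 18.2, 267.0]
tool_rot: [-2.825, 1.569, 0.515]
force: [-5.4, 2.6, 17.1]
width: 26.4
```

```bash
python3 st.py
```

```text
9.5 [704.52  18.18 267.05] q7 -1.008 yaw tool y -78.6 [-5.4  2.6 17.1] [ 0.34  1.48 -0.02] 26.40514846469329
```

Call:
{"name": "jog_arm", "arguments": {"series": [[[4,0,0],[0,0,0],1],[[3,0,0],[0,0,0],1],[[0,0,0],[0,0,0],1]]}}

```text
clock: 9.88
eef_pos: [704.5, 18.2, 267.0]
tool_rot: [-2.661, 1.569, 0.557]
force: [-6.5, 1.1, 16.8]
width: 26.5
```

```bash
python3 st.py
```

```text
9.875 [704.49  18.17 267.01] q7 -1.113 yaw tool y -85.6 [-6.5  1.1 16.8] [ 0.4   1.5  -0.01] 26.517613158188396
```

Call:
{"name": "jog_arm", "arguments": {"series": [[[4,0,0],[0,0,0],1],[[2,0,0],[0,0,0],1],[[0,0,0],[0,0,0],1]]}}

```text
clock: 10.25
eef_pos: [704.5, 18.2, 267.1]
tool_rot: [-2.558, 1.569, 0.555]
force: [-6.7, 1.6, 16.9]
width: 26.3
```

```bash
python3 st.py
```

```text
10.25 [704.49  18.17 267.06] q7 -1.202 yaw tool y -91.6 [-6.7  1.6 16.9] [ 0.35  1.45 -0.02] 26.34625785607197
```

Call:
{"name": "jog_arm", "arguments": {"series": [[[3,0,0],[0,0,0],1],[[2,0,0],[0,0,0],1],[[0,0,0],[0,0,0],1]]}}

```text
clock: 10.62
eef_pos: [704.5, 18.2, 267.0]
tool_rot: [-2.474, 1.569, 0.551]
force: [-6.4, 2.4, 16.3]
width: 26.1
```

```bash
python3 st.py
```

```text
10.625 [704.5   18.17 267.05] q7 -1.277 yaw tool y -96.6 [-6.4  2.4 16.3] [ 0.34  1.4  -0.01] 26.085266797701724
```

Call:
{"name": "jog_arm", "arguments": {"series": [[[3,0,0],[0,0,0],1],[[0,0,0],[0,0,0],1]]}}

```text
clock: 10.88
eef_pos: [704.5, 18.2, 267.0]
tool_rot: [-2.395, 1.569, 0.578]
force: [-6.6, 1.4, 16.6]
width: 26.4
```

```bash
python3 st.py
python3 - <<'E'
from h import *
a=grab('side','s3')['img'];t=grab('top','t3')['img']
c=np.hstack([cv2.resize(t[120:270,220:420],(400,300)),cv2.resize(a[130:280,170:370],(400,300))]); cv2.imwrite('pics/c3.png',c[...,::-1])
E
```

```text
10.875 [704.49  18.2  267.04] q7 -1.322 yaw tool y -99.6 [-6.6  1.4 16.6] [0.36 1.46 0.01] 26.35975722143248
```

View pics/c3.png

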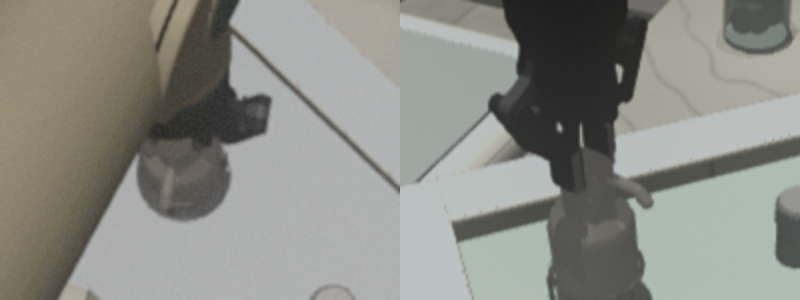

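The head is down in the closure and has turned with the gripper: the spout now points toward the robot, in the top crop at about (167,190). I'll continue to the stop.

Call:
{"name": "jog_arm", "arguments": {"series": [[[3,0,0],[0,0,0],1],[[0,0,0],[0,0,0],1]]}}

```text
clock: 11.22
eef_pos: [704.5, 18.2, 267.1]
tool_rot: [-2.403, 1.569, 0.519]
force: [-5.3, 1.9, 16.7]
width: 26.4
```

```bash
python3 st.py
```

```text
11.225 [704.49  18.17 267.06] q7 -1.367 yaw tool y -102.6 [-5.3  1.9 16.7] [0.38 1.52 0.18] 26.406862750573474
```

Call:
{"name": "jog_arm", "arguments": {"series": [[[3,0,0],[0,0,0],1],[[0,0,0],[0,0,0],1]]}}

```text
clock: 11.48
eef_pos: [704.5, 18.2, 267.0]
tool_rot: [-2.516, 1.569, 0.354]
force: [-6.7, 2.2, 17.4]
width: 26.5
```

```bash
python3 st.py
```

```text
11.475 [704.51  18.18 267.04] q7 -1.412 yaw tool y -105.5 [-6.7  2.2 17.4] [0.32 1.45 0.49] 26.52027932458522
```

Torque has risen to 0.49 N m, so this is the hard stop. I'll ease the twist slightly and let the head rise to see if it is caught.

Call:
{"name": "jog_arm", "arguments": {"series": [[[-3,0,0],[0,0,0],1],[[0,0,0],[-2,0,0],1],[[0,0,0],[-1.5,0,0],1],[[0,0,0],[-1.5,0,0],1],[[0,0,0],[0,0,0],1]]}}

```text
clock: 12.1
eef_pos: [704.5, 18.2, 268.6]
tool_rot: [0.081, 1.57, 3.002]
force: [-2.4, 0.2, 3.2]
width: 26.4
```

```bash
python3 st.py
```

```text
12.1 [704.49  18.21 268.6 ] q7 -1.37 yaw tool y -102.6 [-2.4  0.2  3.2] [0.11 0.4  0.29] 26.430962843260566
```

Call:
{"name": "jog_arm", "arguments": {"series": [[[0,0,0],[0,0,0],-1],[[0,0,0],[0,0,0],-1],[[0,0,0],[0,0,0],-1],[[0,0,0],[0,0,0],-1],[[0,0,0],[-10,0,0],-1],[[0,0,0],[-25,0,0],-1],[[0,0,0],[-40,0,0],-1],[[0,0,0],[0,0,0],-1]]}}

```text
clock: 13.1
eef_pos: [706.1, 17.0, 348.3]
tool_rot: [-3.073, 1.563, -0.152]
force: [-0.9, -0.3, -0.5]
width: 85.6
```

Call:
{"name": "jog_arm", "arguments": {"series": [[[0,0,0],[0,0,40],-1],[[0,0,0],[0,0,50],-1],[[0,0,0],[0,0,50],-1],[[0,0,0],[0,0,0],-1],[[0,0,0],[0,0,0],-1]]}}

```text
clock: 13.72
eef_pos: [568.7, 49.1, 344.0]
tool_rot: [-2.827, 1.569, 0.095]
force: [-0.5, -0.2, -0.1]
width: 85.2
```

```bash
python3 st.py
python3 - <<'E'
from h import *
a=grab('side','s4'); t=grab('top','t4')
P=cloud(a); q=P[(np.hypot(P[...,0]-704,P[...,1]-18)<14)&(P[...,2]>225)&(P[...,2]<300)&(a['img'].min(-1)>75)]; print('head top',np.percentile(q[:,2],[50,90,98]),len(q))
c=np.hstack([cv2.resize(t['img'],(400,300)),cv2.resize(a['img'][130:280,170:370],(400,300))]); cv2.imwrite('pics/c4.png',c[...,::-1])
E
```

```text
13.725 [568.72  49.1  344.04] q7 -1.413 yaw tool y -102.6 [-0.5 -0.2 -0.1] [-0.06 -0.04 -0.05] 85.21967664138775
head top [259.41987323 260.61623865 261.08502685] 229
```

View pics/c4.png

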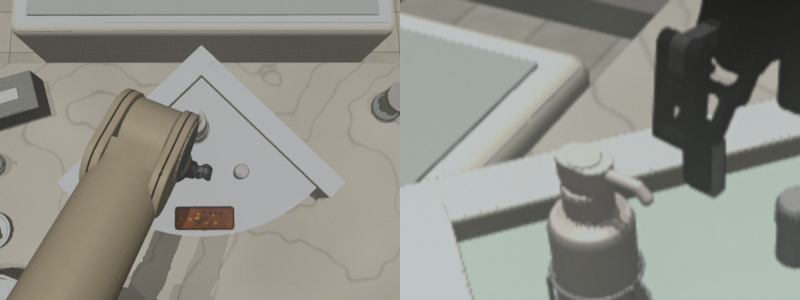

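Head top is at 260 mm (16 mm below the up position), so it holds by itself. Handing in.

```bash
python3 -c "
from h import *
print(finish_job())"
```

```text
the job is handed in; nothing more can be done
None
```

The pump is closed and locked, and I handed the job in at about 14 s of the 51 s allowed.

- **Finding the window:** I gripped the head by its flat sides and pressed until the lugs met the lips at about 11 mm of travel, with roughly 4–8 N on them. I then slid it clockwise until it dropped into a window.
- **Locking:** I pressed it fully down at about 18.5 mm of travel, keeping vertical force at or below about 17 N in the readings. Then I turned it about 62° clockwise until the torque rose to 0.49 N m, which was the hard stop. That is slightly over the stated 60° maximum, probably because the gripper gave a little. I eased back 3°, let the head rise and released it.
- **Last checks:** After release the head's top measured about 260 mm, against 276 mm when up. It is staying down by itself at about 16 mm, as a caught pump should. The gripper was clear at 344 mm height with no force on it.
- **Not checked:** I did not re-measure the bystanders. In the last top picture the glasses case and pill crusher look unmoved, but the arm hid the ring dish and denture brush. No unexpected contact force showed, and nothing was moved near them.

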